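# Lock the regripping turntable with its draw latch

## Robot

A 6-joint arm with a two-finger parallel gripper is mounted at the origin on the work surface. World frame = base frame: x ahead of the robot, y to its left, z up, the work surface at z = 0. Lengths are in m, angles in rad, forces in N, time in s.
With the tool pointing down it reaches from about 0.35 to 0.775 m from the base axis. Payload 7.3 kg.
Tool frame: the origin (TCP) lies at the centre of the arm's flange, where the gripper is bolted on; the fingertips stand 178 mm ahead of it and the grasp point (between the pads) lies 159 mm ahead of it; z points along the fingers, y is the line along which they close (so a half turn about z gives the same grasp; the last joint's range is limited). The gripper opens to 92 mm and grips with 3 to 60 N. Pads are 19 mm wide; open, the fingers measure 130 mm over their backs; the gripper's body (75 mm by 190 mm) begins 47 mm behind the grasp point.
Start: joints at [-1.452, 0.342, 1.524, -0, 1.275, -0.146], TCP at [0.137, -0.507, 0.405] pointing down, gripper open.
Joint ranges: [-2.53, 2.53], [-0.77, 2.02], [0.04, 2.7], [-1, 4.14], [0.28, 2.66], [-3.11, 3.11]. Speed limits (rad/s): [2.57, 2.57, 3.14, 3.14, 3.14, 3.14].

## Interface

Orientations are given as [roll, pitch, yaw] about the fixed x, y, z axes, in that order (R = Rz(yaw) Ry(pitch) Rx(roll)).
In Python, from cell import telemetry, vision, ticket gives the robot as it stands.
- The arm moves only by the shell command python3 -m crank 'ROWS' [FORCE]. ROWS is JSON, a list of rows, each a list of 5 numbers: the gripper command: -1 is shut, 1 is fully open, values between are in proportion, then the shift along the tool's x, y, z in mm, then the turn about the tool's z in rad. In form: [[fingers, dx, dy, dz, roll], ...]. A call has 1 to 12 rows; each row is the pose to reach, as a shift and turn from the pose commanded when the call began, along the tool's axes at that moment; what a row does not reach only later rows make up. A row lasts 1/12 s, in which the tool goes at most 41.7 mm and 7.16 degrees, less where a joint would pass 70% of its speed; a pose out of reach is approached as far as the arm can. A call with a gripper value outside its range is refused whole. The fingers move at their own pace and stop on an object; FORCE is the grip in N (left out, the last holds). Time passes only in rows, so rows that repeat a pose let the fingers close. It gives the time, the measured TCP pose, the force, the opening and the grip force at its end, in the units of the state.
- telemetry.observe(): the state, without advancing time (a new reading comes with each control period).
- vision.read_camera(name): name is "scene" or "side" or "wrist"; returns (picture, depth): 384x512x3 uint8, red, green, blue; 384x512 float32, m along the optical axis (not along the pixel's ray), 0 where there is no reading.
- vision.get_calibration(name): a dict with "camera_matrix" (3x3 intrinsics, pixels), "dist" ([k1, k2, p1, p2, k3] as OpenCV has them; the pictures are not rectified), "rvec" (rotation vector, rad) and "tvec" (3), from world to camera coordinates, as OpenCV has them. Camera axes: x right, y down, z forward; pixel columns grow to the right and rows downward; lengths in m; the calibration is good to about 2 mm. A picture is of the moment at which its call begins: read the wrist's pose just before it. get_calibration takes no time and is no camera call; for the wrist camera it gives the pose at the moment of the call.
- ticket.hand_in(): hands the job in; it is judged then, once.
The state is a dict: "time": time; "qpos": joint angles; "qvel": joint speeds; "joint_efforts": joint torques, N m; "tool_pos": TCP position; "tool_rot": TCP orientation; "contact_force": force on the tool from outside, world axes, zero at the start; "torque": the same for the moment, N m; "opening": finger opening in m; "grip_force": force on a finger pad.
Only numpy, scipy, OpenCV 4.12 (cv2) and the standard library are available. Lean on these libraries where they do the work, as an engineer would, in place of code of your own. Each camera call takes 0.05 s, during which the arm holds its last target. There are 200 camera calls.

## Task

Lock the cork-topped turntable: lift the draw latch's wire loop over the hooked keeper of the brake slide and pull it back so its crossbar lies under the keeper's lip, then throw the lever over past its dead centre and press it firmly home onto its rubber-tipped stop, with about 10 N and gently enough that the lever never takes more than 20 N. Let go and leave the latch closed, the grip standing on the turntable and everything else on the bench where it was.

Things in the scene. Friction and masses are not known exactly. Their poses are not given: they have to be found in the camera images.
- fixture: Grey base plate of the draw latch (225 x 92 x 10 mm), fixed to the bench. Origin on the bench straight below the lever's pivot; x points level from the pivot to the keeper, z up. Lever and loop move in its x-z plane (hinges along y). The turntable (300 mm across, cork top 42 mm above the bench) is centred 300 mm from the origin along -x
- lever_pivot (a point): Centre of the lever's hinge pin, 40 mm above the bench, axes as the fixture. The two fixed cheeks that carry the pin reach to y = +-17 mm and 11 mm above it
- lever (a joint): Lever angle (rad); stays where left (friction 0.1 N m). At 0 the handle points 80 degrees up from the fixture's +x, nearly upright; it grows as the handle swings up, over and down to -x, away from the keeper (elevation from +x = 80 degrees + joint). Hooked but untightened it reads 0.5 to 0.8, dead centre is 1.57, home on the stop is somewhere in 1.64 to 2.03
- lever_arm: The lever's handle: flat steel strip with a black end, 24 mm wide, 6 mm thick. Origin at the pivot, x along the handle to its end at 92 mm, the strip spans 3 mm either side of it. To close, push on its keeper-side face, which is the upper face once it lies down
- lever_end (a point): Middle of the black end of the handle, 80 mm from the pivot: the place to push, in the middle of its thickness
- loop: Wire loop (bail) hinged on the lever: origin at its pins, which sit on the lever 16 mm from the pivot at elevation 90 degrees + the lever joint; x along its side wires to the crossbar. Friction (0.035 N m) keeps it where it is put. Side wires 5 mm thick at y = +-20 mm
- loop_bar (a point): Middle of the loop's crossbar, a 6 mm round bar along y, 40 mm long, 74 mm from the loop's pins
- loop_tab (a point): Centre of the finger tab fixed to the crossbar's outer side: upright steel plate 26 mm (along the loop's x) x 10 mm (along y: grip it across this) x 26 mm (along the loop's z); it lies 17 mm beyond the crossbar along the loop's x and 7 mm along its z
- keeper: Dark steel hook, 12 mm wide, on the brake slide. Origin: seat of the crossbar's centre, 62 mm from the pivot along x, 40 mm above the bench. Post at x -10 to -3 mm, 10 mm up; lip reaches to x +4 mm, underside 5 mm above the origin; shelf below (8 mm wide) reaches to x +18 mm, top 7 mm under the origin. The bar goes down onto it outside x = +7 mm, then is pulled to -x against the post
- brake (a joint): Travel of the brake slide (m): 0 with the latch open, grows as the keeper is drawn towards the lever and the rubber shoe presses on the turntable's rim; spring 10 N per mm, no more than 0.008; 0.0015 to 0.0035 with the latch closed. Its two side rails (y = +-36 mm) are 18 mm high above the bench
- stop: Lever stop, 60 mm from the pivot along -x: round dark foot 22 mm across, origin on the base plate, 10 mm above the bench. On it a brass screw with a rubber tip 15 mm across, set by hand: the tip's top is anywhere from 27 to 43 mm above the bench (not reported). The tip yields 1 mm per 10 N. The lever is home when pressed on it with about 10 N (8 N or more at the tip)
- grip: Charcoal rubber golf grip, 265 mm tall, 32 mm across at its foot, standing upside down loose on the turntable's middle; origin under its foot
- gauge: Steel grip-alignment gauge lying on the bench, 90 x 45 x 40 mm, origin under its centre; leave alone
- ferrule: Clear plastic ferrule, tube 15 mm across and 26 mm high, standing on the bench; leave alone
- wood_head: Lacquered walnut fairway-wood head, 85 x 105 x 80 mm; leave alone
- tape_roll: Roll of grip tape, 96 mm across, 50 mm high; leave alone
- solvent: Closed white bottle, 64 mm across, 170 mm high; leave alone
- pick: Screwdriver with a wooden handle lying on the bench; leave alone
- mallet: Rubber mallet lying on the bench; leave alone

How it is judged:
By the outcome, as a careful person would: the job done as asked, in the order asked, and still so for the second after the job is handed in, with the robot touching nothing.
It also fails if it takes over 69 s, if anything falls off the work surface, if the arm or the gripper's body presses on something with over 40 N, if the wrist force passes 120 N, or if a joint passes its speed limit or range.

## Working session

There is one attempt and no reset: what is moved stays moved. The work goes in short steps, Python scripts to look and compute and a shell command to move; the robot and the scene stay as the last step left them, time stands still between calls to the robot, and variables do not carry over. Pictures are saved under pics/ and viewed, at most 10 in all, crops included, and the job is handed in when it is done.

```bash
ls; mkdir -p pics
python3 - <<'E'
from cell import telemetry, vision
import cv2,numpy as np
print(telemetry.observe())
for n in ["scene","side","wrist"]:
    im,d=vision.read_camera(n); np.savez(f"{n}0.npz",im=im,d=d); cv2.imwrite(f"pics/{n}0.png",im[:,:,::-1])
    c=vision.get_calibration(n); print(n,c)
    np.save(f"{n}0cal.npy",c,allow_pickle=True)
a=np.hstack([cv2.imread("pics/scene0.png"),cv2.imread("pics/side0.png")])
E
```

```text
pics
{'time': 0.0, 'qpos': array([-1.45198027e+00,  3.42734755e-01,  1.52500160e+00, -1.79239103e-05,
        1.27539604e+00, -1.45973835e-01]), 'qvel': array([-0.00072144, -0.00013586,  0.00119476, -0.00094858,  0.00028844,
       -0.00021688]), 'joint_efforts': array([-1.73217118e-04, -4.31237948e+01, -2.44224787e+01,  7.18365703e-02,
        5.58960834e-02, -1.28235056e-04]), 'tool_pos': array([ 0.13741289, -0.50656452,  0.40404389]), 'tool_rot': array([-3.14006679e+00, -2.07007267e-04,  2.64794961e-01]), 'contact_force': array([ 0.39049706,  0.14067245, -1.04416998]), 'torque': array([0.01376791, 0.05614624, 0.03052345]), 'grip_force': 0.0, 'opening': 0.09188656303844714}
scene {'camera_matrix': array([[446.34146761,   0.        , 251.4140128 ],
       [  0.        , 446.34146761, 191.34074907],
       [  0.        ,   0.        ,   1.        ]]), 'dist': array([-0.03364181,  0.        ,  0.        ,  0.        ,  0.        ]), 'rvec': array([ 1.3560344 ,  1.99308454, -1.0292713 ]), 'tvec': array([ 0.25591062, -0.17655365,  1.7614089 ])}
side {'camera_matrix': array([[492.50612797,   0.        , 243.98431948],
       [  0.        , 492.50612797, 184.71575822],
       [  0.        ,   0.        ,   1.        ]]), 'dist': array([-0.17400655,  0.        ,  0.        ,  0.        ,  0.        ]), 'rvec': array([ 2.24756028, -0.39645177,  0.19367492]), 'tvec': array([-0.49175652,  0.15017786,  1.51844655])}
wrist {'camera_matrix': array([[341.98383267,   0.        , 254.33278109],
       [  0.        , 341.98383267, 196.42510323],
       [  0.        ,   0.        ,   1.        ]]), 'dist': array([-0.08989829,  0.        ,  0.        ,  0.        ,  0.        ]), 'rvec': array([-2.31571455,  1.77051844,  0.24442178]), 'tvec': array([-0.52574334, -0.03476099,  0.39064905])}
```

View pics/scene0.png

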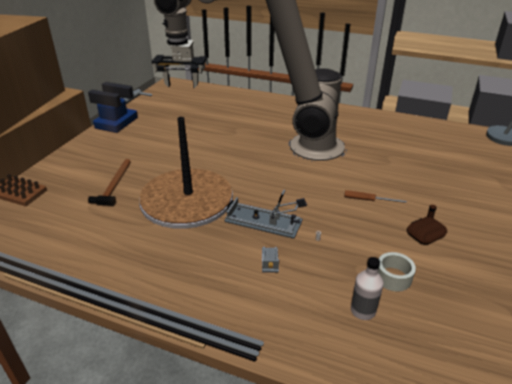

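View pics/side0.png

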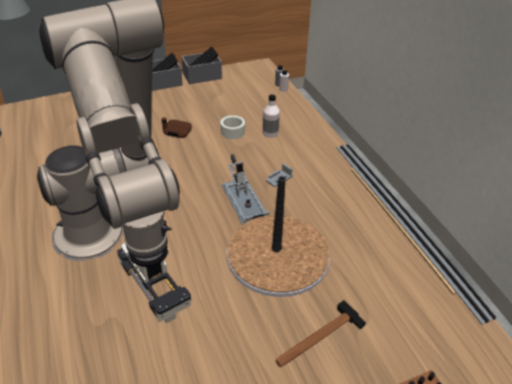

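The scene view shows the turntable at (187,197), the fixture at about (263,218), the lever upright at (280,198), and the loop and tab at (300,203), raised on the keeper side. The side view shows the turntable at (278,252) and the fixture at (243,198).

```bash
cat > h.py <<'E'
import numpy as np,cv2
from scipy.spatial.transform import Rotation as Ro
def load(n): 
    z=np.load(n+".npz"); return z['im'],z['d'],np.load(n+"cal.npy",allow_pickle=True).item()
def world(d,c,uv,depth=None):
    uv=np.atleast_2d(np.array(uv,float)); K=c['camera_matrix']
    n=cv2.undistortPoints(uv[:,None],K,c['dist'])[:,0]
    z=d[uv[:,1].astype(int),uv[:,0].astype(int)] if depth is None else depth
    R=cv2.Rodrigues(c['rvec'])[0]
    return (np.c_[n*np.reshape(z,(-1,1)),np.reshape(z,(-1,1))]-c['tvec'])@R
def tri(obs): # [(cal,uv)...] least-squares ray intersection
    A=np.zeros((3,3));b=np.zeros(3);L=[]
    for c,uv in obs:
        R=cv2.Rodrigues(c['rvec'])[0]; o=-R.T@c['tvec']
        v=world(None,c,uv,1.0)[0]-o; v/=np.linalg.norm(v); P=np.eye(3)-np.outer(v,v)
        A+=P;b+=P@o;L.append((P,o))
    x=np.linalg.solve(A,b); return x,[np.linalg.norm(P@(x-o)) for P,o in L]
def proj(c,X): return cv2.projectPoints(np.atleast_2d(np.array(X,float)),c['rvec'],c['tvec'],c['camera_matrix'],c['dist'])[0][:,0]
def grab(n,name):
    from cell import vision
    c=vision.get_calibration(n); im,d=vision.read_camera(n)
    np.savez(name+".npz",im=im,d=d); np.save(name+"cal.npy",c,allow_pickle=True); return im,d,c
E
python3 - <<'E'
from h import *
im,d,c=load("scene0")
uu,vv=np.meshgrid(np.arange(512),np.arange(384))
for n in ["scene0","side0"]:
    im,d,c=load(n)
    W=world(d,c,np.c_[uu.ravel(),vv.ravel()]).reshape(384,512,3)
    hsv=cv2.cvtColor(im,cv2.COLOR_RGB2HSV).astype(int)
    np.save(n+"W.npy",W)
    box=dict(scene0=(138,165,238,225),side0=(222,215,332,295))[n]
    m=np.zeros((384,512),bool); m[box[1]:box[3],box[0]:box[2]]=1
    m&=abs(W[...,2]-.042)<.006
    m&=hsv[...,1]>90
    P=W[m][:,:2]; (x,y),r=cv2.minEnclosingCircle(P.astype(np.float32)); print(n,m.sum(),"tt",x,y,r,W[m][:,2].mean())
    for p in dict(scene0=[(231,222),(299,234),(237,204),(300,217),(304,203),(283,195),(276,215),(256,214)],side0=[(225,185),(246,178),(267,210),(244,219),(234,160),(240,168),(238,190),(248,202)])[n]: print(p,W[p[1],p[0]].round(3))
a=load("scene0")[0][180:245,215:325]; b=load("side0")[0][145:225,205:305]
f=lambda q:cv2.resize(q,(400,500*q.shape[0]//100),interpolation=cv2.INTER_CUBIC)
f=lambda q:cv2.resize(q,(600,int(600/q.shape[1]*q.shape[0])),interpolation=cv2.INTER_CUBIC)
A=cv2.resize(a,(400,236),interpolation=cv2.INTER_CUBIC);B=cv2.resize(b,(400,320),interpolation=cv2.INTER_CUBIC)
A=np.vstack([A,np.zeros((84,400,3),np.uint8)])
cv2.imwrite("pics/crop0.png",np.hstack([A,B])[:,:,::-1])
E
```

```text
scene0 3661 tt 0.5173037052154541 -0.2972547709941864 0.15208011865615845 0.04268918798538052
(231, 222) [ 0.561 -0.121  0.008]
(299, 234) [0.534 0.088 0.004]
(237, 204) [ 0.484 -0.133  0.02 ]
(300, 217) [ 0.45   0.067 -0.   ]
(304, 203) [0.518 0.092 0.109]
(283, 195) [0.508 0.025 0.113]
(276, 215) [0.499 0.003 0.026]
(256, 214) [ 0.522 -0.054  0.03 ]
side0 5511 tt 0.5161435008049011 -0.2975054681301117 0.15100248157978058 0.04052199015801467
(225, 185) [0.476 0.057 0.014]
(246, 178) [ 0.564  0.087 -0.003]
(267, 210) [ 0.571 -0.089 -0.004]
(244, 219) [ 0.478 -0.125  0.019]
(234, 160) [0.511 0.061 0.109]
(240, 168) [0.515 0.015 0.108]
(238, 190) [ 0.5   -0.008  0.037]
(248, 202) [ 0.514 -0.063  0.027]
```

View pics/crop0.png

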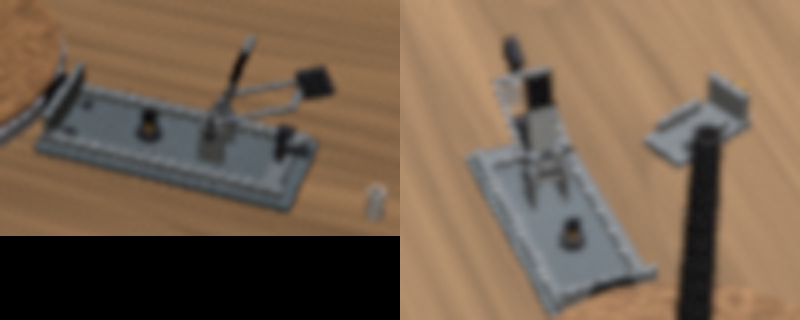

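The crops show the lever standing near upright with its black end on top. The loop is raised towards +world y with the tab at about scene pixel (301.6,202.5), and the fixture's x axis runs close to world +y. I'll move above it for a wrist view.

```bash
cat >> h.py <<'E'
def delta(pos,yaw):
    from cell import telemetry
    s=telemetry.observe(); R=Ro.from_euler('xyz',s['tool_rot']).as_matrix()
    d=R.T@(np.array(pos)-s['tool_pos'])*1000
    turn=-(yaw-s['tool_rot'][2]); print("at",s['tool_pos'].round(4),s['tool_rot'].round(3),"t",s['time'],"delta mm",d.round(1),"turn",round((turn+np.pi)%(2*np.pi)-np.pi,3))
E
python3 - <<'E'
from h import *
from cell import telemetry
s=telemetry.observe();c=load("wrist0")[2]
R=cv2.Rodrigues(c['rvec'])[0];T=Ro.from_euler('xyz',s['tool_rot']).as_matrix()
print("cam in tool",T.T@(-R.T@c['tvec']-s['tool_pos']),"\n",T.T@R.T)
delta([.515,.0,.42],np.pi/2)
E
```

```text
cam in tool [0.07213326 0.00113353 0.0191258 ] 
 [[ 3.85870058e-04 -9.62859032e-01 -2.70004326e-01]
 [ 9.99999881e-01  2.90526017e-04  3.93084119e-04]
 [-3.00041313e-04 -2.70004445e-01  9.62859029e-01]]
at [ 0.1374 -0.5066  0.4042] [-3.14  -0.     0.265] t 0.15 delta mm [ 497.  -390.2  -15.3] turn -1.306
```

```bash
python3 -m crank '[[1,25,-20,-2,-0.08],[1,53,-41,-4,-0.18],[1,81,-63,-6,-0.29],[1,109,-85,-8,-0.4],[1,137,-107,-10,-0.51],[1,165,-129,-12,-0.62],[1,193,-151,-15,-0.73],[1,221,-173,-15,-0.84],[1,249,-195,-15,-0.95],[1,277,-217,-15,-1.06],[1,305,-239,-15,-1.17],[1,330,-259,-15,-1.28]]' 20; python3 -c "
from h import *
delta([.515,.0,.42],np.pi/2)"
```

```text
time: 1.15
tool_pos: [0.3889, -0.1685, 0.4197]
tool_rot: [3.141, -0.0, 1.551]
contact_force: [0.0, 0.0, -0.1]
opening: 0.0921
grip_force: 0.0
at [ 0.3889 -0.1685  0.4197] [ 3.141 -0.     1.551] t 1.15 delta mm [171.  122.7  -0.3] turn -0.02
```

```bash
python3 -m crank '[[1,28,20,0,-0.02],[1,57,41,0,-0.02],[1,86,62,0,-0.02],[1,114,82,0,-0.02],[1,143,103,0,-0.02],[1,171,123,0,-0.02],[1,171,123,0,-0.02],[1,171,123,0,-0.02]]'
python3 - <<'E'
from h import *
im,d,c=grab("wrist","w1")
delta([.515,.0,.42],np.pi/2)
cv2.imwrite("pics/w1.png",cv2.resize(im,(800,600),interpolation=cv2.INTER_CUBIC)[:,:,::-1])
E
```

```text
time: 1.82
tool_pos: [0.516, -0.0013, 0.419]
tool_rot: [-3.14, 0.0, 1.568]
contact_force: [-0.4, -0.4, 0.3]
opening: 0.0918
grip_force: 0.0
at [ 0.5155 -0.0022  0.4191] [-3.14   0.     1.566] t 1.8667 delta mm [ 2.2 -0.5 -0.9] turn -0.004
```

View pics/w1.png

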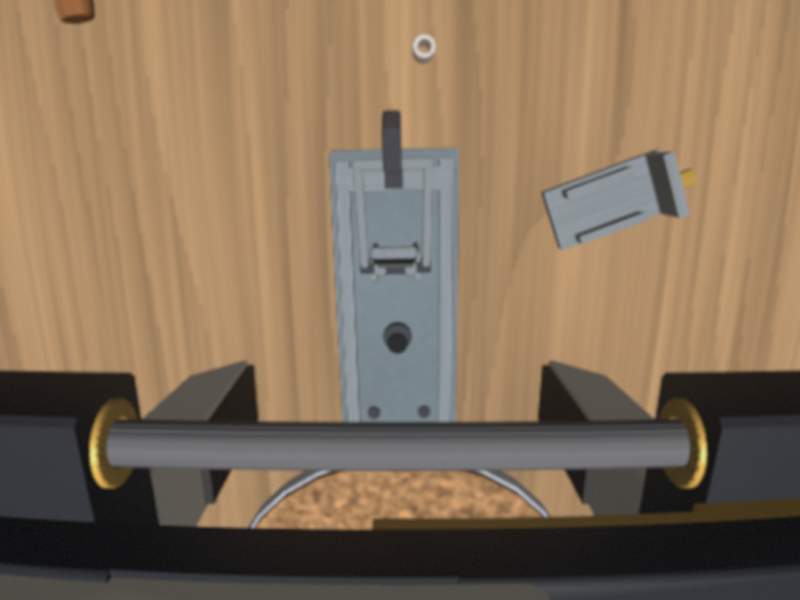

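The wrist view shows the loop straight above the keeper line, with its tab and keeper (dark) at (392,112–187). The lever is seen end-on at (395,258), the stop at (398,337), and the plate edges at x≈331 and 458.

Run:
```python
from h import *
im,d,c=load("w1")
for v in range(68,180,3): print(v, [ (world(d,c,[(u,v)])[0]*1000).round(0).astype(int).tolist() for u in (250,253)])
# plate/bench edges by row
uu,vv=np.meshgrid(np.arange(512),np.arange(384)); W=world(d,c,np.c_[uu.ravel(),vv.ravel()]).reshape(384,512,3)
hsv=cv2.cvtColor(im,cv2.COLOR_RGB2HSV)
m=np.zeros((384,512),np.uint8); m[90:270,200:305]=1
m=((m>0)&(hsv[...,0]>80)&(hsv[...,0]<125)&(W[...,2]<.03)&(W[...,2]>.0))
L=[];R=[]
for v in range(100,265,5):
    x=np.where(m[v])[0]
    if len(x): L.append(W[v,x[0]+1]);R.append(W[v,x[-1]-1])
for E in (L,R):
    E=np.array(E); p=np.polyfit(E[:,1],E[:,0],1); print("edge slope,x at y=0",p,E[:,2].mean())
# tab/lever: high pixels
for lo,hi,box in ((.085,.16,(60,130)),(.1,.16,(140,180))):
    q=(W[...,2]>lo)&(W[...,2]<hi)&(vv>box[0])&(vv<box[1])&(uu>215)&(uu<290)
    P=W[q]; print(len(P),P.min(0),P.max(0),P.mean(0), uu[q].min(),uu[q].max(),vv[q].min(),vv[q].max())
```

```text
68 [[511, 106, 1], [514, 106, -1]]
71 [[512, 95, 101], [515, 95, 103]]
74 [[512, 91, 111], [515, 92, 110]]
77 [[512, 89, 113], [515, 89, 114]]
80 [[512, 86, 119], [515, 86, 121]]
83 [[512, 84, 121], [515, 84, 120]]
86 [[512, 82, 120], [515, 82, 119]]
89 [[512, 80, 119], [515, 80, 118]]
92 [[512, 77, 117], [515, 77, 118]]
95 [[512, 75, 117], [515, 75, 116]]
98 [[512, 73, 114], [515, 73, 114]]
101 [[512, 70, 114], [515, 70, 113]]
104 [[512, 68, 114], [515, 68, 114]]
107 [[512, 65, 110], [514, 65, 111]]
110 [[511, 61, 51], [514, 61, 51]]
113 [[511, 58, 50], [514, 58, 50]]
116 [[511, 56, 50], [514, 56, 50]]
119 [[511, 53, 49], [514, 53, 52]]
122 [[511, 47, 12], [514, 47, 10]]
125 [[511, 44, 11], [514, 44, 10]]
128 [[511, 41, 11], [514, 41, 11]]
131 [[511, 37, 11], [514, 37, 11]]
134 [[511, 34, 9], [514, 34, 9]]
137 [[511, 31, 11], [514, 31, 10]]
140 [[511, 27, 10], [514, 27, 10]]
143 [[511, 24, 12], [514, 24, 12]]
146 [[511, 20, 10], [514, 20, 11]]
149 [[511, 17, 11], [514, 17, 10]]
152 [[510, 13, 10], [514, 14, 11]]
155 [[510, 10, 11], [514, 10, 12]]
158 [[512, 26, 128], [514, 26, 130]]
161 [[512, 24, 129], [514, 24, 130]]
164 [[512, 21, 130], [514, 21, 130]]
167 [[512, 15, 111], [514, 15, 111]]
170 [[511, 5, 72], [514, 4, 70]]
173 [[511, -1, 60], [514, -1, 59]]
176 [[510, -15, 11], [514, -15, 10]]
179 [[510, -18, 10], [514, -18, 11]]
edge slope,x at y=0 [-0.01622998  0.47073546] 0.010856214715084215
edge slope,x at y=0 [-0.01355484  0.5568292 ] 0.011181125822903364
847 [0.48974182 0.05087427 0.08502003] [0.53555186 0.09566895 0.12191311] [0.51250859 0.07257588 0.10403218] 225 277 70 123
303 [0.50147491 0.012251   0.10002561] [0.52574857 0.02619804 0.13139443] [0.51327975 0.02155549 0.12555332] 237 267 158 168
```

Run:
```python
from h import *
im,d,c=load("w1")
print("stop",[ (world(d,c,[(u,v)])[0]*1000).round(0).tolist() for u,v in ((254,209),(254,213),(254,217),(254,221))])
delta([.5125,.085,.305],1.586)
```

```text
stop [[515.0, -52.0, 19.0], [515.0, -53.0, 32.0], [515.0, -57.0, 33.0], [515.0, -62.0, 34.0]]
at [ 0.5155 -0.0022  0.4191] [-3.14   0.     1.566] t 1.8667 delta mm [ 87.3  -3.2 114.1] turn -0.02
```

```bash
python3 -m crank '[[-0.35,25,-1,25,-0.02],[-0.35,50,-2,55,-0.02],[-0.35,75,-3,85,-0.02],[-0.35,87,-3,105,-0.02],[-0.35,87,-3,114,-0.02],[-0.35,87,-3,114,-0.02],[-0.35,87,-3,114,-0.02],[-0.35,87,-3,114,-0.02]]' 20
python3 - <<'E'
from h import *
im,d,c=grab("wrist","w2")
delta([.5125,.085,.270],1.586)
uu,vv=np.meshgrid(np.arange(512),np.arange(384)); W=world(d,c,np.c_[uu.ravel(),vv.ravel()]).reshape(384,512,3)
q=(W[...,2]>.11)&(W[...,2]<.125)&(abs(W[...,0]-.5125)<.012)&(W[...,1]>.06)&(W[...,1]<.1)
print(len(W[q]),W[q].min(0),W[q].max(0),W[q].mean(0))
cv2.imwrite("pics/w2.png",im[:,:,::-1])
E
```

```text
time: 2.53
tool_pos: [0.5136, 0.0831, 0.3072]
tool_rot: [3.139, 0.0, 1.583]
contact_force: [0.5, 0.1, 0.2]
opening: 0.0433
grip_force: 0.0
at [0.5136 0.0832 0.3073] [3.139 0.    1.583] t 2.5833 delta mm [ 1.9 -1.2 37.3] turn -0.003
785 [0.50745376 0.06348722 0.11001868] [0.51740494 0.09108511 0.12171352] [0.51237676 0.07975767 0.11571638]
```

View pics/w2.png

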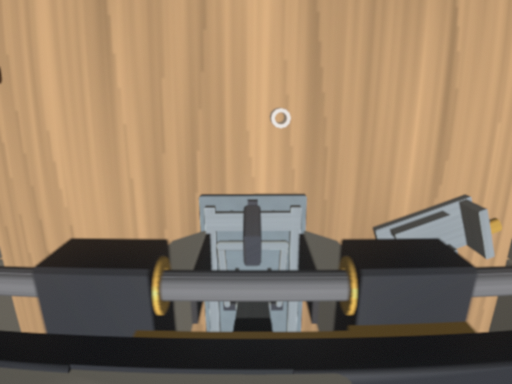

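The tab is at (252,235), between the fingers, and its position is confirmed (x 0.5124, top z 0.1217). I'll descend and grip.

```bash
python3 -m crank '[[-0.35,2,-1,15,0],[-0.35,2,-1,28,0],[-0.35,2,-1,37,0],[-0.35,2,-1,37,0],[-1,2,-1,37,0],[-1,2,-1,37,0],[-1,2,-1,37,0],[-1,2,-1,37,0],[-1,2,-1,37,0],[-1,2,-1,37,0]]' 20; python3 -c "
from h import *
delta([.5125,.1018,.206],1.586)
a=np.radians([33.8,29,24,19,14,9,4,-1,-6]);print(np.c_[99.3*(np.cos(a)-np.cos(a[0])),99.3*(np.sin(a[0])-np.sin(a))].round(1))"
```

```text
time: 3.42
tool_pos: [0.5123, 0.0864, 0.2692]
tool_rot: [3.14, 0.0, 1.585]
contact_force: [1.1, 0.8, 3.1]
opening: 0.0096
grip_force: 20.0
at [0.5123 0.0864 0.2692] [3.14  0.    1.585] t 3.4167 delta mm [15.4  0.3 63.2] turn -0.001
[[ 0.   0. ]
 [ 4.3  7.1]
 [ 8.2 14.9]
 [11.4 22.9]
 [13.8 31.2]
 [15.6 39.7]
 [16.5 48.3]
 [16.8 57. ]
 [16.2 65.6]]
```

```bash
python3 -m crank '[[-1,2.5,0,4,0],[-1,4.5,0,8,0],[-1,8.5,0,15,0],[-1,11.5,0,23,0],[-1,14,0,31,0],[-1,15.5,0,39,0],[-1,16,0,43,0],[-1,16.5,0,47,0],[-1,16.5,0,47,0],[-1,16.5,0,47,0]]' 20
python3 - <<'E'
from h import *
for n in("wrist","side","scene"):
    im,d,c=grab(n,n+"3")
    print(n,proj(c,[[.513,.062,.045],[.514,.0,.13],[.512,.1,.05]]).round(0).tolist())
    if n=="wrist": cv2.imwrite("pics/w3.png",cv2.resize(im,(800,600),interpolation=cv2.INTER_CUBIC)[:,:,::-1])
E
```

```text
time: 4.25
tool_pos: [0.5119, 0.1029, 0.2214]
tool_rot: [-3.141, -0.0, 1.585]
contact_force: [3.1, -2.4, -2.3]
opening: 0.0097
grip_force: 20.0
wrist [[256.0, 319.0], [257.0, 568.0], [255.0, 259.0]]
side [[235.0, 175.0], [241.0, 166.0], [231.0, 167.0]]
scene [[293.0, 217.0], [274.0, 190.0], [306.0, 219.0]]
```

View pics/w3.png

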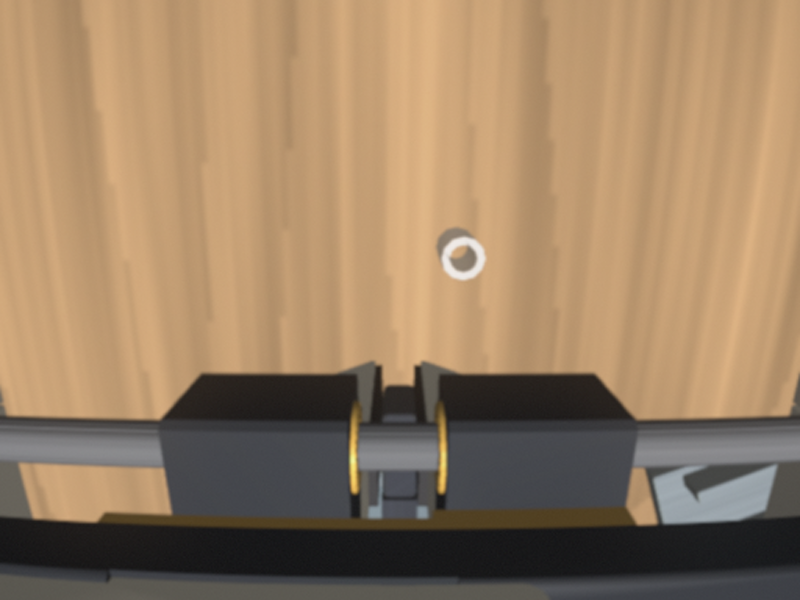

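The tab is still held between the fingers at (400,440). I'll keep lowering past the lip.

```bash
python3 -m crank '[[-1,0.5,0,4,0],[-1,0.5,0,8,0],[-1,0,0,12,0],[-1,-0.5,0,15,0],[-1,-0.5,0,15,0],[-1,-0.5,0,15,0]]' 20;python3 -m crank '[[-1,0,0,1,0],[-1,0,0,2,0],[-1,0,0,2,0],[-1,0,0,2,0]]' 20
```

```text
time: 4.9
tool_pos: [0.5119, 0.1026, 0.2065]
tool_rot: [3.142, -0.0, 1.585]
contact_force: [3.6, 1.8, -0.7]
opening: 0.01
grip_force: 20.0
time: 5.23
tool_pos: [0.5119, 0.1024, 0.2048]
tool_rot: [3.141, -0.0, 1.585]
contact_force: [3.6, 0.6, 1.0]
opening: 0.0097
grip_force: 20.0
```

```bash
python3 -m crank '[[-1,-0.5,0,1,0],[-1,-0.5,0,2,0],[-1,-0.5,0,2,0]]' 20;python3 -m crank '[[-1,-0.5,0,1,0],[-1,-0.5,0,2,0],[-1,-0.5,0,2,0]]' 20; python3 -m crank '[[-1,0,0,1,0],[-1,0,0,2,0],[-1,0,0,2,0]]' 20
```

```text
time: 5.48
tool_pos: [0.5118, 0.102, 0.2026]
tool_rot: [3.141, -0.0, 1.585]
contact_force: [3.7, 3.4, 1.6]
opening: 0.01
grip_force: 20.0
time: 5.73
tool_pos: [0.5119, 0.1016, 0.2008]
tool_rot: [3.141, -0.0, 1.585]
contact_force: [3.0, 4.4, 2.1]
opening: 0.0098
grip_force: 20.0
time: 5.98
tool_pos: [0.5119, 0.1014, 0.1999]
tool_rot: [3.141, -0.0, 1.585]
contact_force: [-0.2, 2.7, 13.0]
opening: 0.0097
grip_force: 20.0
```

Shelf contact felt (bar centre now 36 mm). Next I raise about 3 mm to mid-window and pull back.

```bash
python3 -m crank '[[-1,0,0,-1.5,0],[-1,0,0,-3,0],[-1,0,0,-4,0],[-1,-1,0,-4,0],[-1,-2,0,-4.5,0],[-1,-3,0,-4.5,0],[-1,-4,0,-5,0],[-1,-4,0,-5,0]]' 25;python3 -m crank '[[-1,-1,0,-0.3,0],[-1,-2,0,-0.6,0],[-1,-3,0,-1,0],[-1,-3,0,-1,0]]' 25;python3 -m crank '[[-1,-1,0,-0.2,0],[-1,-2,0,-0.5,0],[-1,-2,0,-0.5,0]]' 25
```

```text
time: 6.65
tool_pos: [0.5118, 0.0981, 0.2031]
tool_rot: [-3.141, -0.002, 1.584]
contact_force: [4.6, 8.1, -4.6]
opening: 0.0098
grip_force: 25.0
time: 6.98
tool_pos: [0.5119, 0.0952, 0.2041]
tool_rot: [-3.141, -0.002, 1.584]
contact_force: [5.0, 9.3, -5.6]
opening: 0.0097
grip_force: 25.0
time: 7.23
tool_pos: [0.5119, 0.0933, 0.2045]
tool_rot: [-3.141, -0.002, 1.584]
contact_force: [4.9, 10.0, -4.6]
opening: 0.0099
grip_force: 25.0
```

```bash
python3 -m crank '[[-1,-0.5,0,0,0],[-1,-1,0,0,0],[-1,-1,0,0,0]]' 25;python3 -m crank '[[-1,-0.5,0,0,0],[-1,-1,0,0,0],[-1,-1,0,0,0]]' 25;python3 -m crank '[[-1,-0.5,0,0,0],[-1,-1,0,0,0],[-1,-1,0,0,0]]' 25;python3 - <<'E'
from h import *
im,d,c=grab("side","side4"); im2,d2,c2=grab("scene","scene4")
f=lambda q:cv2.resize(q,(400,400),interpolation=cv2.INTER_CUBIC)
cv2.imwrite("pics/c4.png",np.hstack([f(im[140:220,200:280]),f(im2[165:245,245:325])])[:,:,::-1])
E
```

```text
time: 7.48
tool_pos: [0.5119, 0.0925, 0.2045]
tool_rot: [-3.141, -0.002, 1.584]
contact_force: [6.0, 9.9, -4.7]
opening: 0.0094
grip_force: 25.0
time: 7.73
tool_pos: [0.5119, 0.0915, 0.2046]
tool_rot: [-3.142, -0.002, 1.584]
contact_force: [5.4, 11.5, -5.4]
opening: 0.0099
grip_force: 25.0
time: 7.98
tool_pos: [0.5119, 0.0906, 0.2045]
tool_rot: [-3.141, -0.003, 1.584]
contact_force: [5.9, 12.2, -4.4]
opening: 0.0097
grip_force: 25.0
```

View pics/c4.png

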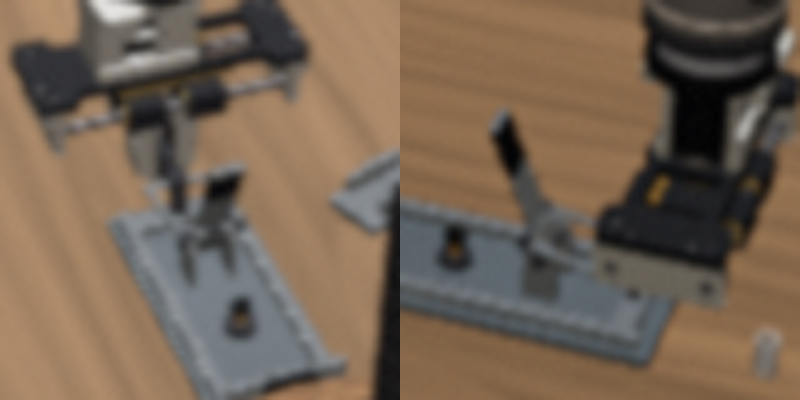

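The lever now leans to about 115°, and the loop is level at the keeper. I'll check the lever angle from depth.

```bash
cat > lev.py <<'E'
from h import *
import sys
y0=.0015
for n in sys.argv[1:]:
    im,d,c=load(n); uu,vv=np.meshgrid(np.arange(512),np.arange(384)); W=world(d,c,np.c_[uu.ravel(),vv.ravel()]).reshape(384,512,3)
    q=(W[...,2]>.07)&(W[...,2]<.14)&(abs(W[...,0]-.5138)<.015)&(W[...,1]>-.09)&(W[...,1]<.03)
    P=W[q]; r=np.hypot(P[:,1]-y0,P[:,2]-.04)
    e=np.degrees(np.arctan2(P[:,2]-.04,P[:,1]-y0)); s=(r>.05)&(r<.1); print(n,s.sum(),"elev",np.median(e[s]),"joint",np.radians(np.median(e[s])-80))
E
python3 lev.py scene0 side0 scene4 side4
python3 -m crank '[[-1,-0.5,0,0,0],[-1,-1,0,0,0],[-1,-1,0,0,0]]' 25
```

```text
scene0 39 elev 73.98612293292447 joint -0.10496195563064781
side0 90 elev 76.31020956027211 joint -0.064398991881861
scene4 76 elev 108.89528886882395 joint 0.5043179290758459
side4 57 elev 114.08646319697431 joint 0.5949210131470741
time: 8.33
tool_pos: [0.512, 0.0897, 0.2046]
tool_rot: [-3.142, -0.003, 1.584]
contact_force: [5.1, 12.3, -5.1]
opening: 0.0099
grip_force: 25.0
```

```bash
python3 -m crank '[[-1,-0.5,0,0,0],[-1,-1,0,0,0],[-1,-1,0,0,0]]' 25;python3 -m crank '[[-1,-0.5,0,0,0],[-1,-1,0,0,0],[-1,-1,0,0,0]]' 25
```

```text
time: 8.58
tool_pos: [0.512, 0.0888, 0.2045]
tool_rot: [-3.142, -0.003, 1.584]
contact_force: [5.7, 12.2, -4.4]
opening: 0.0098
grip_force: 25.0
time: 8.83
tool_pos: [0.512, 0.088, 0.2046]
tool_rot: [3.141, -0.003, 1.584]
contact_force: [5.8, 15.1, -4.5]
opening: 0.0097
grip_force: 25.0
```

```bash
python3 -m crank '[[-1,-0.5,0,0,0],[-1,-1,0,0,0],[-1,-1,0,0,0]]' 25; python3 -c "
from h import *
grab('side','side5');grab('scene','scene5')"; python3 lev.py scene5 side5
```

```text
time: 9.08
tool_pos: [0.512, 0.0875, 0.2047]
tool_rot: [3.141, -0.004, 1.584]
contact_force: [5.6, 17.4, -3.3]
opening: 0.01
grip_force: 25.0
scene5 81 elev 121.3682225566333 joint 0.7220116893110374
side5 40 elev 126.28840248455106 joint 0.8078850288437396
```

Force is now rising stiffly with the joint at ~0.75, so the bar is against the post. Release and lift.

```bash
python3 -m crank '[[-0.4,0.3,0,0,0],[-0.4,0.3,0,0,0],[-0.4,0.3,0,0,0],[-0.4,0.3,0,-2,0],[-0.4,0.3,0,-8,0],[-0.4,0.3,0,-30,0],[-0.4,0.3,0,-60,0],[-0.4,0.3,0,-95,0],[-0.4,0.3,0,-110,0],[-0.4,0.3,0,-110,0],[-0.4,0.3,0,-110,0]]'
python3 - <<'E'
from h import *
im,d,c=grab("wrist","w6");grab('side','side6');im2,_,_=grab('scene','scene6')
cv2.imwrite("pics/w6.png",np.hstack([cv2.resize(im[160:360,160:360],(400,400)),cv2.resize(im2[165:245,245:325],(400,400),interpolation=cv2.INTER_CUBIC)])[:,:,::-1])
delta([.5135,.02,.4],1.586)
E
python3 lev.py scene6 side6
```

```text
time: 10.1
tool_pos: [0.5119, 0.0855, 0.3162]
tool_rot: [3.14, 0.0, 1.584]
contact_force: [-0.2, 0.3, -1.3]
opening: 0.0275
grip_force: 0.0
at [0.5116 0.0855 0.314 ] [-3.139  0.     1.585] t 10.25 delta mm [-65.6   0.8 -86. ] turn -0.001
scene6 81 elev 121.02853058474481 joint 0.7160829459589914
side6 40 elev 126.26794174478141 joint 0.8075279215673655
```

View pics/w6.png

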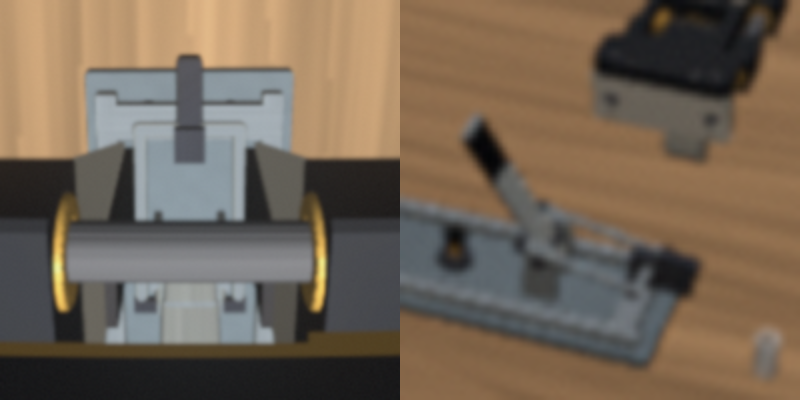

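The bar lies at (190,127) under the keeper's lip, with the tab beyond it, and the lever stayed at ~0.75. Next I close the fingers and move to the lever's keeper side.

```bash
python3 -c "
from h import *
delta([.5145,-.018,.287],1.586)
for t in range(120,190,5):
    a=np.radians(t);P=np.array([1.5+80*np.cos(a)+3*np.sin(a),40+80*np.sin(a)-3*np.cos(a)])
    print(t,'TCP y,z',(P+[9,178]).round(1),'rel118',(P+[9,178]-[-20,287]).round(1))"
```

```text
at [0.5116 0.0855 0.314 ] [-3.139  0.     1.585] t 10.25 delta mm [-103.5    1.6   27. ] turn -0.001
120 TCP y,z [-26.9 288.8] rel118 [-6.9  1.8]
125 TCP y,z [-32.9 285.3] rel118 [-12.9  -1.7]
130 TCP y,z [-38.6 281.2] rel118 [-18.6  -5.8]
135 TCP y,z [-43.9 276.7] rel118 [-23.9 -10.3]
140 TCP y,z [-48.9 271.7] rel118 [-28.9 -15.3]
145 TCP y,z [-53.3 266.3] rel118 [-33.3 -20.7]
150 TCP y,z [-57.3 260.6] rel118 [-37.3 -26.4]
155 TCP y,z [-60.7 254.5] rel118 [-40.7 -32.5]
160 TCP y,z [-63.6 248.2] rel118 [-43.6 -38.8]
165 TCP y,z [-66.  241.6] rel118 [-46.  -45.4]
170 TCP y,z [-67.8 234.8] rel118 [-47.8 -52.2]
175 TCP y,z [-68.9 228. ] rel118 [-48.9 -59. ]
180 TCP y,z [-69.5 221. ] rel118 [-49.5 -66. ]
185 TCP y,z [-69.5 214. ] rel118 [-49.5 -73. ]
```

```bash
python3 -m crank '[[-1,-20,0.5,-2,0],[-1,-45,1.5,-2,0],[-1,-70,2,0,0],[-1,-92,2.5,10,0],[-1,-103,2.5,22,0],[-1,-103,2.5,27,0],[-1,-103,2.5,27,0],[-1,-103,2.5,27,0]]' 20; python3 -c "
from h import *
delta([.5145,-.031,.287],1.586)"
```

```text
time: 10.92
tool_pos: [0.5158, -0.0167, 0.2875]
tool_rot: [-3.139, -0.001, 1.585]
contact_force: [0.3, 0.6, 0.6]
opening: 0.0003
grip_force: 0.0
at [ 0.5158 -0.0167  0.2875] [-3.139e+00 -1.000e-03  1.585e+00] t 10.9167 delta mm [-14.3  -1.5   0.5] turn -0.001
```

```bash
python3 -m crank '[[-1,-5,-1,0,0],[-1,-10,-1,0,0],[-1,-14,-1,0.5,0],[-1,-17,-1,2,0],[-1,-19,-1,4,0],[-1,-22,-1,6,0],[-1,-22,-1,6,0]]' ; python3 -m crank '[[-1,-2.5,0,2.3,0],[-1,-5,0,4.6,0],[-1,-7.5,0,7,0],[-1,-10,0,9.5,0],[-1,-10,0,9.5,0]]'; python3 -c "
from h import *
grab('side','side7');grab('scene','scene7')"; python3 lev.py scene7 side7
```

```text
time: 11.5
tool_pos: [0.5154, -0.0398, 0.2821]
tool_rot: [3.141, 0.0, 1.584]
contact_force: [0.9, 0.1, 1.8]
opening: 0.0005
grip_force: 0.7
time: 11.92
tool_pos: [0.5155, -0.0498, 0.2722]
tool_rot: [-3.141, 0.0, 1.584]
contact_force: [1.7, 0.0, 1.6]
opening: 0.0004
grip_force: 0.8
scene7 91 elev 136.6335044267346 joint 0.9884411191893023
side7 70 elev 135.16901282387096 joint 0.9628809188515227
```

```bash
python3 -m crank '[[-1,-2.3,0,3,0],[-1,-4.5,0,6,0],[-1,-6.5,0,9,0],[-1,-8,0,12,0],[-1,-8,0,12,0]]' ; python3 -m crank '[[-1,-1.7,0,3,0],[-1,-3.3,0,6,0],[-1,-4.7,0,9,0],[-1,-6,0,12,0],[-1,-6,0,12,0]]'
```

```text
time: 12.43
tool_pos: [0.5155, -0.0577, 0.2601]
tool_rot: [-3.141, 0.0, 1.585]
contact_force: [0.1, -0.3, 1.7]
opening: 0.0005
grip_force: 0.6
time: 12.85
tool_pos: [0.5155, -0.0635, 0.248]
tool_rot: [-3.141, -0.0, 1.585]
contact_force: [0.6, 0.1, 0.9]
opening: 0.0004
grip_force: 0.4
```

Run:
```python
from h import *
im,d,c=grab('side','side8');im2,_,_=grab('scene','scene8')
cv2.imwrite("pics/c8.png",np.hstack([cv2.resize(im[140:220,200:280],(400,400),interpolation=cv2.INTER_CUBIC),cv2.resize(im2[165:245,235:315],(400,400),interpolation=cv2.INTER_CUBIC)])[:,:,::-1])
```

```text
(no output)
```

View pics/c8.png

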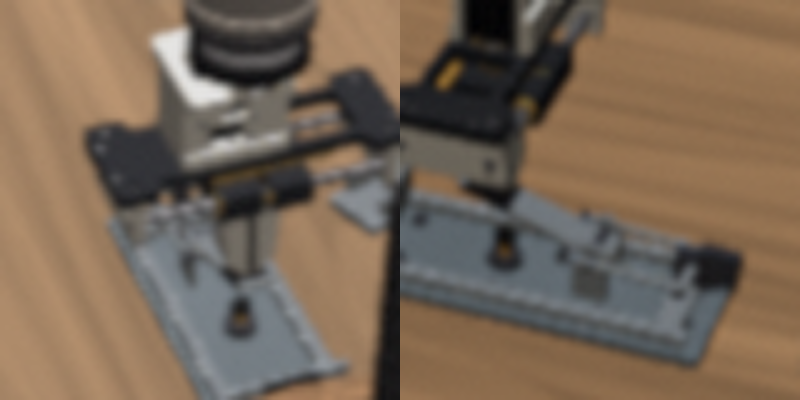

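The lever is at ~157° with the fingertips on its black end. The loop is still on the keeper, tab at (720,268). I'll keep going over dead centre.

```bash
python3 -m crank '[[-1,-1.5,0,3,0],[-1,-3,0,6,0],[-1,-4.5,0,9,0],[-1,-6,0,12,0],[-1,-6,0,12,0]]' ; python3 -m crank '[[-1,-2,0,2.5,0],[-1,-4,0,5,0],[-1,-6,0,7.5,0],[-1,-8,0,9,0],[-1,-8,0,9,0]]';  python3 -c "
from h import *
grab('side','side9');grab('scene','scene9')
for n in('side9','scene9'):
    im,d,c=load(n); uu,vv=np.meshgrid(np.arange(512),np.arange(384)); W=world(d,c,np.c_[uu.ravel(),vv.ravel()]).reshape(384,512,3)
    q=(W[...,2]>.042)&(W[...,2]<.075)&(abs(W[...,0]-.5135)<.01)&(W[...,1]>-.07)&(W[...,1]<.1)
    P=W[q]; P=P[P[:,1].argsort()]; print(n,(P[:,1:]*1000).round(0).astype(int).tolist())
"
```

```text
time: 13.37
tool_pos: [0.5156, -0.0696, 0.236]
tool_rot: [-3.141, 0.0, 1.585]
contact_force: [0.2, 0.1, 0.8]
opening: 0.0002
grip_force: 0.1
time: 13.78
tool_pos: [0.5158, -0.0778, 0.2273]
tool_rot: [-3.141, 0.0, 1.584]
contact_force: [-0.4, -0.0, 0.7]
opening: 0.0002
grip_force: 0.0
side9 [[-64, 44], [-43, 47], [-34, 43], [-31, 42], [-28, 43], [-28, 42], [-23, 43], [-5, 47], [-4, 45], [2, 45], [3, 45], [3, 43], [7, 46], [9, 43], [71, 52], [76, 56], [81, 49], [81, 57], [81, 57], [83, 59], [83, 51], [85, 58]]
scene9 [[-69, 61], [-69, 49], [-67, 62], [-67, 55], [-67, 74], [-67, 59], [-67, 57], [-67, 70], [-66, 69], [-66, 50], [-66, 42], [-66, 61], [-66, 49], [-66, 51], [-66, 55], [-66, 67], [-65, 48], [-65, 55], [-65, 47], [-63, 46], [-63, 48], [-63, 43], [-62, 48], [-62, 50], [-60, 49], [-60, 46], [-59, 48], [-58, 44], [-57, 49], [-57, 49], [-56, 44], [-56, 46], [-54, 45], [-53, 49], [-53, 48], [-52, 48], [-51, 48], [-50, 46], [-50, 47], [-50, 46], [-48, 47], [-48, 46], [-47, 47], [-46, 48], [-46, 46], [-43, 45], [-43, 49], [-43, 48], [-42, 45], [-41, 47], [-40, 49], [-40, 46], [-39, 
[... 780 characters left out ...]
 [56, 47], [56, 52], [56, 49], [58, 48], [58, 50], [59, 42], [59, 48], [59, 49], [60, 43], [61, 42], [62, 48], [62, 53], [63, 44], [64, 50], [66, 60], [66, 52], [67, 56], [68, 62], [68, 55], [68, 59], [68, 47], [68, 51], [69, 43], [70, 59], [70, 56], [71, 54], [71, 51], [71, 43], [72, 50], [72, 60], [74, 59], [74, 57], [74, 57], [75, 53], [75, 44], [75, 52], [76, 54], [77, 60], [77, 52], [77, 48], [77, 44], [78, 59], [79, 58], [79, 56], [80, 52], [80, 48], [81, 59], [81, 46], [81, 43], [82, 61], [83, 51], [83, 46], [83, 60], [84, 56], [84, 43], [84, 58], [85, 54], [86, 55], [86, 46], [87, 43], [87, 53], [87, 60], [88, 44], [89, 59], [89, 51], [89, 55], [89, 56], [90, 45], [90, 50], [90, 55]]
```

The lever is at ~175°, just past dead centre. The tab's position (y 66–91, top z 60) agrees with a bar seated at z ≈ 40. Now down to the stop gently.

```bash
for i in 1 2 3; do python3 -m crank '[[-1,-1,0,1,0],[-1,-2,0,2,0],[-1,-2,0,2,0]]' | egrep 'pos|contact'; done; python3 -m crank '[[-1,0,0,1,0],[-1,0,0,1,0],[-1,0,0,1,0]]' | egrep 'pos|contact'
```

```text
tool_pos: [0.5159, -0.0794, 0.2256]
contact_force: [-0.6, 0.9, 0.2]
tool_pos: [0.5159, -0.0814, 0.2235]
contact_force: [0.5, -0.8, -0.0]
tool_pos: [0.5159, -0.0835, 0.2215]
contact_force: [0.7, -0.4, 0.9]
tool_pos: [0.5159, -0.0833, 0.2206]
contact_force: [0.8, -0.3, -0.4]
```

```bash
python3 -m crank '[[-1,0,0,0.5,0],[-1,0,0,1,0],[-1,0,0,1,0]]' | egrep 'pos|contact'; python3 -m crank '[[-1,0,0,0.5,0],[-1,0,0,1,0],[-1,0,0,1,0]]' | egrep 'pos|contact'; python3 -m crank '[[-1,0,0,0.5,0],[-1,0,0,1,0],[-1,0,0,1,0]]' | egrep 'pos|contact'
```

```text
tool_pos: [0.5159, -0.0833, 0.2196]
contact_force: [0.2, 0.2, 0.6]
tool_pos: [0.5159, -0.0833, 0.2186]
contact_force: [0.1, -0.5, 0.2]
tool_pos: [0.5159, -0.0833, 0.2176]
contact_force: [0.1, 0.6, 0.2]
```

```bash
python3 -m crank '[[-1,0,0,0.5,0],[-1,0,0,1,0],[-1,0,0,1,0]]' | egrep 'pos|contact'; python3 -m crank '[[-1,0,0,0.5,0],[-1,0,0,1,0],[-1,0,0,1,0]]' | egrep 'pos|contact'
```

```text
tool_pos: [0.5159, -0.0833, 0.2167]
contact_force: [0.2, 0.2, 0.9]
tool_pos: [0.5159, -0.0833, 0.216]
contact_force: [-0.9, 1.0, 4.4]
```

```bash
python3 -c "
from h import *
grab('side','side10');grab('scene','scene10')
for n in('side10','scene10'):
    im,d,c=load(n); uu,vv=np.meshgrid(np.arange(512),np.arange(384)); W=world(d,c,np.c_[uu.ravel(),vv.ravel()]).reshape(384,512,3)
    q=(W[...,2]>.022)&(W[...,2]<.06)&(abs(W[...,0]-.5135)<.01)&(W[...,1]>-.072)&(W[...,1]<.015)
    P=W[q]*1000; b=(P[:,1]//8)*8; print(n,[(v,np.median(P[b==v,2]).round(1),(b==v).sum()) for v in np.unique(b)])
"
```

```text
side10 [(np.float64(-56.0), np.float64(36.1), np.int64(2)), (np.float64(-48.0), np.float64(39.6), np.int64(1)), (np.float64(-40.0), np.float64(39.2), np.int64(2)), (np.float64(-24.0), np.float64(42.7), np.int64(1)), (np.float64(-16.0), np.float64(39.3), np.int64(2))]
scene10 [(np.float64(-72.0), np.float64(42.6), np.int64(17)), (np.float64(-64.0), np.float64(39.4), np.int64(10)), (np.float64(-56.0), np.float64(38.1), np.int64(15)), (np.float64(-48.0), np.float64(40.6), np.int64(13)), (np.float64(-40.0), np.float64(41.6), np.int64(10)), (np.float64(-32.0), np.float64(42.0), np.int64(8)), (np.float64(-24.0), np.float64(42.8), np.int64(10)), (np.float64(-16.0), np.float64(43.8), np.int64(12)), (np.float64(-8.0), np.float64(45.1), np.int64(7)), (np.float64(0.0), np.float64(46.6), np.int64(7)), (np.float64(8.0), np.float64(44.7), np.int64(12))]
```

Contact is at the stop: 4.4 N, with the lever sloping slightly down outward. I'll press on to about 10 N in small steps.

```bash
python3 -m crank '[[-1,0,0,0.4,0],[-1,0,0,0.8,0],[-1,0,0,0.8,0],[-1,0,0,0.8,0]]' | egrep 'pos|contact'
```

```text
tool_pos: [0.5159, -0.0833, 0.2153]
contact_force: [-1.9, 0.6, 7.2]
```

```bash
python3 -m crank '[[-1,0,0,0.3,0],[-1,0,0,0.5,0],[-1,0,0,0.5,0],[-1,0,0,0.5,0]]' | egrep 'pos|contact'; python3 -c "
from cell import telemetry;print(telemetry.observe()['contact_force'])"
```

```text
tool_pos: [0.5159, -0.0833, 0.215]
contact_force: [-2.2, 0.8, 9.0]
[-2.24682697  0.82214108  9.01386957]
```

```bash
python3 -m crank '[[-1,0,0,0.2,0],[-1,0,0,0.4,0],[-1,0,0,0.4,0],[-1,0,0,0.4,0],[-1,0,0,0.4,0]]' | egrep 'pos|contact'
```

```text
tool_pos: [0.516, -0.0832, 0.2148]
contact_force: [-3.1, 1.3, 10.4]
```

```bash
python3 -m crank '[[-1,0,0,-1,0],[-1,0,0,-3,0],[-1,0,0,-10,0],[-1,0,0,-35,0],[-1,0,0,-70,0],[-1,15,0,-105,0],[-1,40,0,-140,0],[-1,65,0,-170,0],[-1,85,0,-190,0],[-1,85,0,-190,0],[-1,85,0,-190,0]]'
python3 - <<'E'
from h import *
im,d,c=grab("wrist","w11");im2,_,_=grab("scene","scene11")
for n in("w11",):
    uu,vv=np.meshgrid(np.arange(512),np.arange(384)); W=world(d,c,np.c_[uu.ravel(),vv.ravel()]).reshape(384,512,3)
    q=(W[...,2]>.022)&(W[...,2]<.08)&(abs(W[...,0]-.5135)<.004)&(W[...,1]>-.1)&(W[...,1]<.1)
    P=W[q]*1000; b=(P[:,1]//6)*6; print([(float(v),float(np.median(P[b==v,2]).round(1))) for v in np.unique(b)])
cv2.imwrite("pics/w11.png",np.hstack([cv2.resize(im[60:300,150:360],(420,480)),cv2.resize(im2[160:240,245:305],(360,480),interpolation=cv2.INTER_CUBIC)])[:,:,::-1])
E
```

```text
time: 18.23
tool_pos: [0.5146, 0.0025, 0.405]
tool_rot: [3.139, 0.001, 1.587]
contact_force: [0.3, -0.2, 0.1]
opening: 0.0005
grip_force: 0.0
[(-66.0, 40.2), (-60.0, 40.2), (-54.0, 40.6), (-48.0, 40.9), (-42.0, 41.0), (-36.0, 41.8), (-30.0, 42.2), (-24.0, 42.6), (-18.0, 44.8), (-12.0, 45.6), (-6.0, 46.3), (0.0, 46.6), (6.0, 45.5), (48.0, 50.6), (54.0, 50.8), (60.0, 58.6), (66.0, 59.4), (72.0, 59.7), (78.0, 59.8), (84.0, 59.3)]
```

View pics/w11.png

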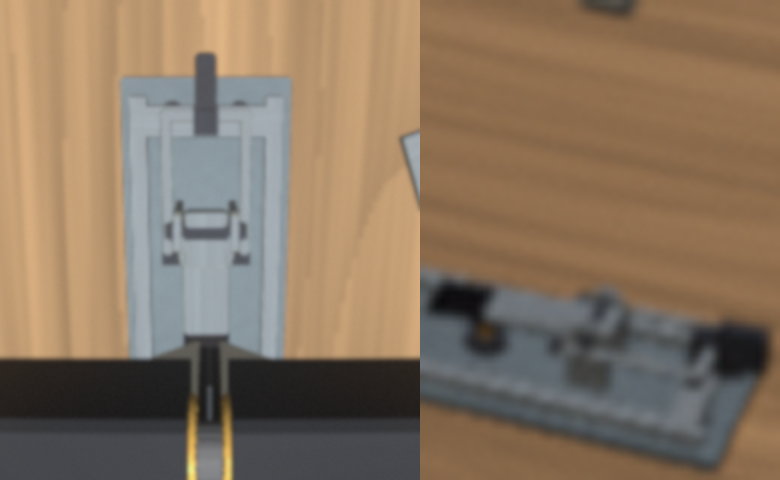

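The lever lies flat on its stop, dropping slightly outward. The loop is hooked with its crossbar under the lip at (205,107), and the keeper is drawn in. The robot is clear, so I'm handing in.

```bash
python3 -c "
from cell import ticket;print(ticket.hand_in())"
```

```text
the job is handed in; nothing more can be done
None
```

The turntable latch is closed and handed in: the loop's crossbar sits under the keeper's lip, and the lever is past dead centre and was pressed onto its stop at about 10 N (10.4 N highest reading). The robot stood clear at about 18 s, and nothing else on the bench was touched, though I didn't take a final look at the grip.

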